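Check the lever clearance of the eyelet pliers

ROBOT

A 6-joint arm with a two-finger parallel gripper is mounted at the origin on the work surface. World frame = base frame: x ahead of the robot, y to its left, z up, the work surface at z = 0. Lengths are in m, angles in degrees, forces in N, time in s.
With the tool pointing down it reaches from about 0.35 to 0.875 m from the base axis. Payload 4.2 kg.
Tool frame: the origin (TCP) lies on the centre line of the jaws, within the pads' length; the fingertips stand tip_reach ahead of it and the grasp point (between the pads) is the TCP (tip_reach is the distance from the TCP to the fingertips, in m); z points along the fingers, y is the line along which they close (so a half turn about z gives the same grasp; the last joint's range is limited). The gripper opens to 87 mm and grips with 3 to 60 N. Pads are 19 mm wide; open, the fingers measure 117 mm over their backs; the gripper's body (75 mm by 190 mm) begins 51 mm behind the grasp point.
Start: joints at [14.817, 22.042, 0.453, 0, -68.411, -14.817], TCP at [0.625, 0, 0.242] pointing down, gripper open.
Joint ranges: [-179.83, 179.83], [-69.29, 118.12], [-61.27, 80.66], [-181.25, 117.63], [-171.15, -9.14], [-177.46, 177.46]. Speed limits (degrees/s): [159.86, 159.86, 180, 180, 180, 180].

INTERFACE

Orientations are given as a 3x3 rotation matrix whose columns are the frame's x, y, z axes.
In Python, from station import sense, capture, finish_job, tip_reach gives the robot as it stands.
- The arm moves only by the tool arm_command, never from a script. Its argument "deltas" is a list of rows, each a list of 7 numbers: the turn, a rotation vector about the tool's x, y, z in rad, then the shift along the tool's x, y, z in cm, then the closure, from -1 (fully open) to 1 (shut), so that 0 is half open. In form: [[rx, ry, rz, dx, dy, dz, hand], ...]. A call has 1 to 8 rows; each row is the pose to reach, as a shift and turn from the pose commanded when the call began, along the tool's axes at that moment; what a row does not reach only later rows make up. A row lasts 1/12 s, in which the tool goes at most 41.7 mm and 7.16 degrees, less where a joint would pass 70% of its speed; a pose out of reach is approached as far as the arm can. A call with a gripper value outside its range is refused whole. The fingers move at their own pace and stop on an object; the grip force is fixed at half the most. Time passes only in rows, so rows that repeat a pose let the fingers close. It gives the time, the measured TCP pose, the force, the opening and the grip force at its end, in the units of the state.
- sense(): the state, without advancing time (a new reading comes with each control period).
- capture(name): name is "scene" or "side" or "wrist"; returns a dict with "pixels" (480x640x3 uint8, blue, green, red), "fovy" (degrees; the focal length in pixels is half the picture's height over the tangent of half this angle, whatever the lens; pixels are square), "cx", "cy" (the principal point, pixels), "rvec" (rotation vector, rad) and "tvec" (3), from world to camera coordinates, as OpenCV has them. Camera axes: x right, y down, z forward; pixel columns grow to the right and rows downward; lengths in m; the calibration is good to about 2 mm. A picture is of the moment at which its call begins. There is no depth.
- finish_job(): hands the job in; it is judged then, once.
The state is a dict: "time_s": time; "joints": joint angles; "joint_velocities": joint speeds; "effort": joint torques, N m; "tcp_pos": TCP position; "ee_rot": TCP orientation; "wrist_force": force on the tool from outside, world axes, zero at the start; "moment": the same for the moment, N m; "gripper_width": opening from 0.0 (shut) to 1.0 (fully open); "gripper_force": force on a finger pad.
Only numpy, scipy, OpenCV 4.12 (cv2) and the standard library are available. Lean on these libraries where they do the work, as an engineer would, in place of code of your own. Each camera call takes 0.05 s, during which the arm holds its last target. There are 200 camera calls.

TASK

Two pairs of bench eyelet pliers stand on the studio table; on the pair with the longer lever, check that the lever stops short of its fixed bar: press the lever in with the outside of your closed fingers until it is right up against its stop, hold it there for a good second, and then ease it back out to rest under control, never letting it snap back. Do not force it hard against the stop and do not touch the bar. Leave the shorter lever and the loose things standing about where they are.

Things in the scene. Friction and masses are not known exactly. Their poses are not given: they have to be found in the camera images.
- long_press: Fixed stand of the long pliers: steel base 100 x 240 x 12 mm on the table, with a bar and, on its robot side, a hand lever, both along its y, axes 75 mm up. Origin on the table; own x points from lever to bar (away from the robot), y to the hinge end (its left). Base y -105 to +135 mm, hinge and jaws beyond y +68; top 92 mm. May stand left or right, turned up to 0.3 rad.
- long_bar: Fixed round steel bar of the long pliers, 18 mm thick, 182 mm long, along the stand's y at stand x = +12 mm, 75 mm above the table (origin on its axis). The lever closes towards it; with the lever at its stop a gap 16 mm wide remains (12 mm at the ball).
- long_lever: The long hand lever's blade: steel, 14 mm thick, 22 mm high (64 to 86 mm above the table), reaching 170 mm from the hinge to the centre of a 22 mm ball at its free end. Origin on the hinge axis at mid-height. Own -y runs from the hinge along the blade; own +x is the direction in which it is pressed in, level, towards the bar.
- long_pad (a point): Point on the outer face of the long lever (the face turned away from the bar), at mid-height, 127.5 mm from the hinge along the blade: a good place to press. Axes as the blade's: +x points into the lever, the way to press; it turns with the lever. The space before it is open and free down to the table.
- long_hinge (a point): Centre of the long lever's upright hinge axis, 75 mm above the table; axes as the blade's.
- long_angle (a joint): Angle of the long lever, rad: 0 at rest, splayed out 0.40 rad from the bar; 0.40 pressed in against its hard stop, parallel to the bar. Turns anticlockwise seen from above as it is pressed in. A spring returns it: pressed at its pad it takes about 2 N to start and 6 N to reach the stop; let go suddenly it snaps back at many rad/s.
- short_press: Fixed stand of the short pliers: steel base 100 x 180 x 12 mm on the table, with a bar and, on its robot side, a hand lever, both along its y, axes 75 mm up. Origin on the table; own x points from lever to bar (away from the robot), y to the hinge end (its left). Base y -75 to +105 mm, hinge and jaws beyond y +38; top 92 mm. May stand left or right, turned up to 0.3 rad.
- short_bar: Fixed round steel bar of the short pliers, 18 mm thick, 122 mm long, along the stand's y at stand x = +12 mm, 75 mm above the table (origin on its axis). The lever closes towards it; with the lever at its stop a gap 16 mm wide remains (12 mm at the ball).
- short_lever: The short hand lever's blade: steel, 14 mm thick, 22 mm high (64 to 86 mm above the table), reaching 110 mm from the hinge to the centre of a 22 mm ball at its free end. Origin on the hinge axis at mid-height. Own -y runs from the hinge along the blade; own +x is the direction in which it is pressed in, level, towards the bar.
- short_pad (a point): Point on the outer face of the short lever (the face turned away from the bar), at mid-height, 82.5 mm from the hinge along the blade: a good place to press. Axes as the blade's: +x points into the lever, the way to press; it turns with the lever. The space before it is open and free down to the table.
- short_hinge (a point): Centre of the short lever's upright hinge axis, 75 mm above the table; axes as the blade's.
- short_angle (a joint): Angle of the short lever, rad: 0 at rest, splayed out 0.40 rad from the bar; 0.40 pressed in against its hard stop, parallel to the bar. Turns anticlockwise seen from above as it is pressed in. A spring returns it: pressed at its pad it takes about 3 N to start and 9 N to reach the stop; let go suddenly it snaps back at many rad/s.
- spool: Loose bystander: small wooden thread spool, 34 mm wide, 45 mm tall, standing between the two pliers; origin under its foot
- spool_b: Loose bystander: thread spool, 44 mm wide, 55 mm tall, standing beyond the pliers; origin under its foot
- jar: Loose bystander: small glass jar with metal lid, 52 mm wide, 70 mm tall, standing nearer the robot than the pliers, near the middle; origin under its foot
- tin: Loose bystander: flat round tin, 70 mm wide, 28 mm tall, beyond the pliers; origin under its foot
- scissors: Loose bystander: pair of scissors lying flat, about 200 mm long, 12 mm thick, at the robot's right; origin on the table under the middle
- ruler: Loose bystander: wooden ruler lying flat, 200 x 28 x 5 mm, near the robot at the left; origin under its centre
- cup: Loose bystander: blue mug, 72 mm wide, 85 mm tall, at the left; origin under its foot

How it is judged:
By the outcome, as a careful person would: the job done as asked, in the order asked, and still so for the second after the job is handed in, with the robot touching nothing.
It also fails if it takes over 40 s, if anything falls off the work surface, if the arm or the gripper's body presses on something with over 40 N, if the wrist force passes 120 N, or if a joint passes its speed limit or range.

## Working session

There is one attempt and no reset: what is moved stays moved. The work goes in short steps, Python scripts to look and compute and a tool call to move; the robot and the scene stay as the last step left them, time stands still between calls to the robot, and variables do not carry over. Pictures are saved under pics/ and viewed, at most 10 in all, crops included, and the job is handed in when it is done.

Besides the shell and the picture viewer there is one more tool, called after "Emit:" as name([rows], argument=value, ...), one row to a line, values as JSON. arm_command: Moves the arm, as the interface text tells. Its arguments: {"type":"object","properties":{"deltas":{"type":"array"}},"required":["deltas"]}

```bash
mkdir -p pics
python3 - <<'E'
from station import *
import cv2,pickle
print(sense(),tip_reach)
for n in("scene","side"):
    c=capture(n);cv2.imwrite(f"pics/{n}0.png",c["pixels"]);pickle.dump(c,open(f"{n}0.pkl","wb"))
    print(n,c["fovy"],c["cx"],c["cy"],c["rvec"],c["tvec"])
E
```

```text
{'time_s': 0.0, 'joints': array([ 1.48172352e+01,  2.20923783e+01,  3.80518091e-01, -2.83341586e-02,
       -6.84102959e+01, -1.48177343e+01]), 'joint_velocities': array([-0.01728727,  0.03980298, -0.06223654,  0.00403516, -0.12728409,
       -0.00615793]), 'effort': array([ 5.69075401e-04, -3.90661991e+01,  1.87403029e+01,  4.22001421e+00,
        1.09914420e-02, -1.81494070e-04]), 'tcp_pos': array([6.24451176e-01, 2.81458705e-05, 2.40449252e-01]), 'ee_rot': array([[-1.91053893e-04, -9.99997608e-01, -2.17868067e-03],
       [-9.99999977e-01,  1.91273710e-04, -1.00686716e-04],
       [ 1.01103199e-04,  2.17866138e-03, -9.99997622e-01]]), 'wrist_force': array([ 0.79619122, -0.19714305, -0.04543668]), 'moment': array([ 0.00574507, -0.05089337, -0.02491712]), 'gripper_force': 0.0, 'gripper_width': 1.0043059348991528} 0.019
scene 51.384417691385096 314.77337399500306 241.3959159514578 [ 1.72488034  1.9040994  -0.68310321] [ 0.0366096  -0.32868429  1.57971498]
side 49.081266106463545 312.10467790419784 243.33012141909552 [ 2.30830925 -0.65476344  0.24664427] [-0.4140005   0.28780908  1.19607164]
```

View pics/scene0.png

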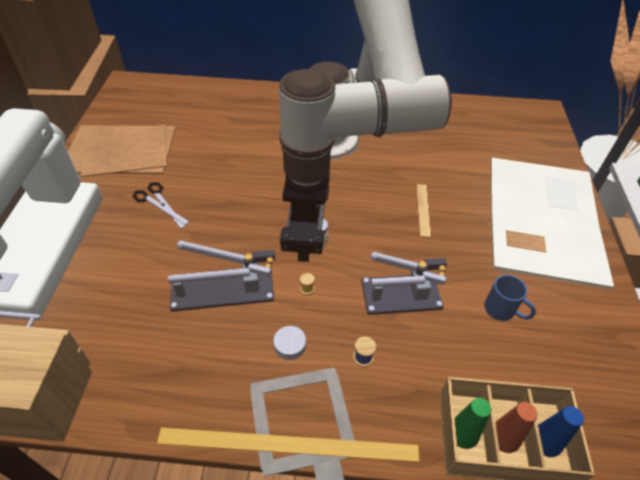

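View pics/side0.png

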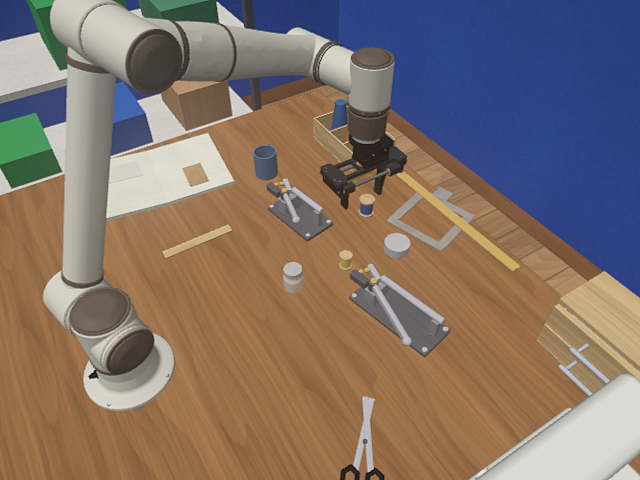

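The scene view shows the long pliers at the robot's right: base about (170..273, 264..308), lever ball at (182,246) and hinge near (265,268). In the side view the base is about (350..448, 265..352) and the ball is at (406,342). The jar stands at side (293,277), to the left of the press.

```bash
cat > h.py <<'E'
import numpy as np,cv2,pickle
def ray(c,uv):
    f=240/np.tan(np.radians(c["fovy"])/2);R=cv2.Rodrigues(np.array(c["rvec"],float))[0]
    o=-R.T@np.array(c["tvec"],float).ravel()
    return o,R.T@np.array([(uv[0]-c["cx"])/f,(uv[1]-c["cy"])/f,1])
def on(c,uv,z):
    o,d=ray(c,uv);return o+d*(z-o[2])/d[2]
def proj(c,p):
    f=240/np.tan(np.radians(c["fovy"])/2);K=np.array([[f,0,c["cx"]],[0,f,c["cy"]],[0,0,1.]])
    return cv2.projectPoints(np.array(p,float).reshape(-1,3),np.array(c["rvec"],float),np.array(c["tvec"],float),K,None)[0].reshape(-1,2)
def two(c1,a,c2,b):
    o1,d1=ray(c1,a);o2,d2=ray(c2,b)
    s=np.linalg.lstsq(np.c_[d1,-d2],o2-o1,rcond=None)[0]
    return o1+d1*s[0],o2+d2*s[1]
E
python3 - <<'E'
from h import *
ims=[]
for n,(x,y) in(("scene",(160,230)),("side",(340,255))):
    c=pickle.load(open(n+"0.pkl","rb"))
    ims.append(cv2.resize(c["pixels"][y:y+105,x:x+125],None,fx=5,fy=5,interpolation=cv2.INTER_CUBIC)[:525])
cv2.imwrite("pics/crop1.png",cv2.resize(ims[0],(800,600) if 0 else None,fx=1.2,fy=1.13) if 0 else ims[0]);cv2.imwrite("pics/crop2.png",ims[1])
E
```

```text
(no output)
```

View pics/crop1.png

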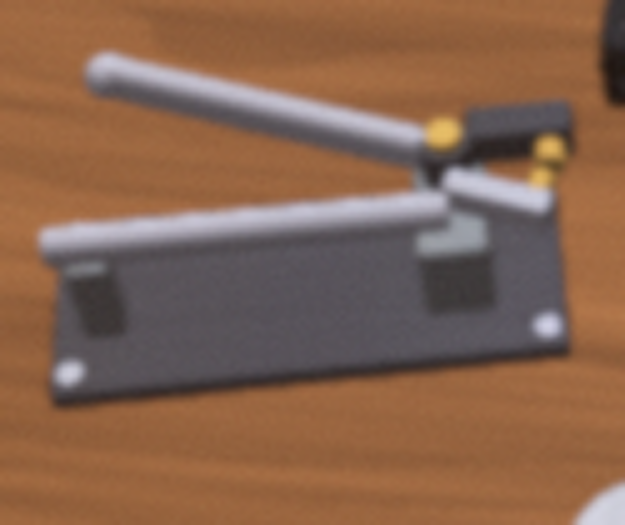

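View pics/crop2.png

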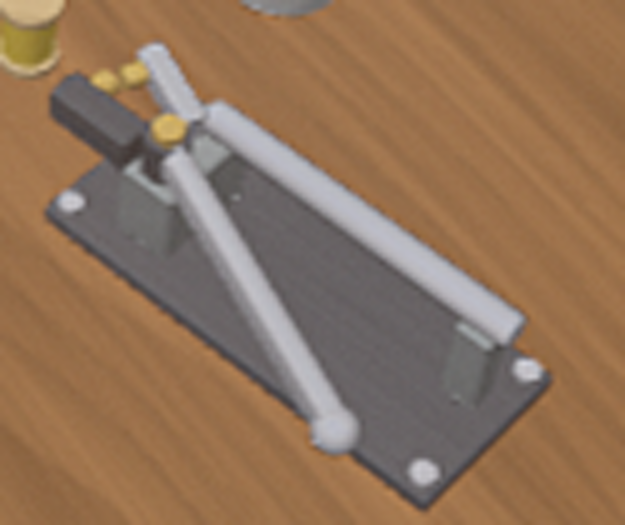

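Crop 1 (origin 160,230, x5): ball (103,73), hinge cap (444,133), far base corners (55,398) and (568,347). Crop 2 (origin 340,255, x5): ball (335,430), hinge cap (169,128), base corners (48,210), (422,500), (550,378).

Run:
```python
from h import *
A=pickle.load(open("scene0.pkl","rb"));B=pickle.load(open("side0.pkl","rb"))
a=lambda u,v:(160+u/5-.4,230+v/5-.4); b=lambda u,v:(340+u/5-.4,255+v/5-.4)
np.set_printoptions(precision=4,suppress=True)
ball=two(A,a(103,73),B,b(335,430));cap=two(A,a(444,133),B,b(169,128))
print("ball",*ball);print("cap",*cap)
print("ball@.075",on(A,a(103,73),.075),on(B,b(335,430),.075));print("cap@.092",on(A,a(444,133),.092),on(B,b(169,128),.092))
fr=on(A,a(55,392),.012);fl=on(A,a(568,344),.012);fr2=on(B,b(550,378),.012);nl=on(B,b(48,210),.012);nr=on(B,b(422,500),.012)
print("far right",fr,fr2,"far left",fl,"near",nl,nr)
for p,q in((fr,fl),(nr,nl)):
    d=(q-p)[:2];print(np.linalg.norm(d),np.arctan2(-d[0],d[1]))
hb=sum(cap)/2;bb=sum(ball)/2
d=(hb-bb)[:2];L=np.linalg.norm(d);print("lever len",L,"yaw",np.arctan2(-d[0],d[1]))
```

```text
ball [ 0.544  -0.3082  0.079 ] [ 0.5419 -0.305   0.0794]
cap [ 0.5738 -0.1385  0.0931] [ 0.5731 -0.1373  0.0934]
ball@.075 [ 0.5408 -0.3099  0.075 ] [ 0.5441 -0.303   0.075 ]
cap@.092 [ 0.573  -0.1387  0.092 ] [ 0.5739 -0.1364  0.092 ]
far right [ 0.6796 -0.3067  0.012 ] [ 0.6806 -0.3058  0.012 ] far left [ 0.629  -0.0767  0.012 ] near [ 0.5349 -0.0974  0.012 ] [ 0.5863 -0.3254  0.012 ]
0.2354626799108193 0.2165162296320395
0.23372761451387805 0.22189002801274924
lever len 0.17145592691275718 yaw -0.1788782140770467
```

Both sides of the base give a stand yaw of about 0.22. The lever's yaw is -0.18, so the 0.40 splay checks, and the 171 mm length and heights are right too. The rest pad is at about (0.544, -0.262) and the stop pad at about (0.5945, -0.264). The present tool yaw suits a straight push along +x with a finger's back. First I move across with the fingers closing.

Emit:
arm_command([
  [0,0,0,3.3,1.6,0,1],
  [0,0,0,6.6,3.2,0,1],
  [0,0,0,10,5,0,1],
  [0,0,0,13.5,6.7,0,1],
  [0,0,0,17,8.5,0,1],
  [0,0,0,20.5,10.2,0,1],
  [0,0,0,23.5,12,0,1],
  [0,0,0,26.2,13,0,1],
])

```text
time_s: 0.77
tcp_pos: [0.4927, -0.2635, 0.2413]
ee_rot: [[-0.001, -1.0, -0.001], [-1.0, 0.001, 0.001], [-0.001, 0.001, -1.0]]
wrist_force: [0.7, -0.7, -0.5]
gripper_width: 0.476
gripper_force: 0.0
```

Emit:
arm_command([
  [0,0,0,0,0,0,1],
  [0,0,0,0,0,0,1],
  [0,0,0,0,0,0,1],
  [0,0,0,0,0,0,1],
  [0,0,0,0,0,0,1],
])

```text
time_s: 1.18
tcp_pos: [0.4955, -0.261, 0.2414]
ee_rot: [[0.002, -1.0, -0.0], [-1.0, -0.002, 0.0], [-0.0, 0.0, -1.0]]
wrist_force: [-0.1, -0.2, 0.7]
gripper_width: 0.095
gripper_force: 0.0
```

Run:
```python
from station import *
import cv2,pickle
s=sense();print({k:s[k] for k in("time_s","tcp_pos","ee_rot","wrist_force","gripper_width")})
c=capture("wrist");cv2.imwrite("pics/w1.png",c["pixels"]);pickle.dump(c,open("wrist1.pkl","wb"))
from h import proj
print(proj(c,[[.5438,-.2622,.086],[.5735,-.138,.092],[.543,-.3055,.086]]))
```

```text
{'time_s': 1.1833, 'tcp_pos': array([ 0.4954686 , -0.26104397,  0.24141183]), 'ee_rot': array([[ 1.62613437e-03, -9.99998657e-01, -2.01960339e-04],
       [-9.99998667e-01, -1.62616419e-03,  1.47554259e-04],
       [-1.47882482e-04,  2.01720127e-04, -9.99999969e-01]]), 'wrist_force': array([-0.05256644, -0.20970441,  0.72590448]), 'gripper_width': 0.09506058059160676}
[[255.41815083 223.48142309]
 [221.95194204 381.17941983]
 [254.25961974 162.71225776]]
```

View pics/w1.png

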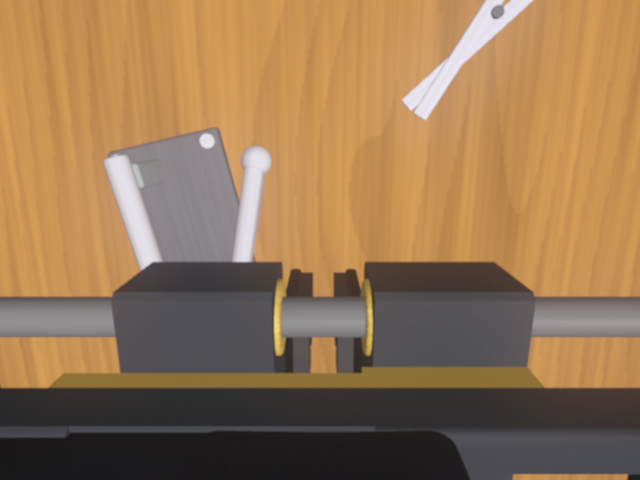

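The wrist view puts the ball at (256,160) and the blade's outer edge at about (257,223), against the predicted (254,163) and (255,223). The position is confirmed and the space before the pad is free. Now I go down.

Emit:
arm_command([
  [0,0,0,0,0,2.5,1],
  [0,0,0,0,0,5.5,1],
  [0,0,0,0,0,8.5,1],
  [0,0,0,0,0,11.5,1],
  [0,0,0,0,0,14.5,1],
  [0,0,0,0,0,16.5,1],
  [0,0,0,0,0,17.5,1],
  [0,0,0,0,0,17.5,1],
])

```text
time_s: 1.9
tcp_pos: [0.4939, -0.2611, 0.0642]
ee_rot: [[0.001, -1.0, -0.005], [-1.0, -0.001, 0.001], [-0.001, 0.005, -1.0]]
wrist_force: [-0.9, 0.8, 0.7]
gripper_width: 0.0
gripper_force: 0.0
```

Emit:
arm_command([
  [0,0,0,0,-0.5,0,1],
  [0,0,0,0,-1,0,1],
  [0,0,0,0,-1.5,0,1],
  [0,0,0,0,-2.0,0,1],
  [0,0,0,0,-2.4,0,1],
  [0,0,0,0,-2.4,0,1],
  [0,0,0,0,-2.4,0,1],
])

```text
time_s: 2.48
tcp_pos: [0.5193, -0.262, 0.0668]
ee_rot: [[-0.0, -1.0, 0.0], [-1.0, 0.0, -0.0], [0.0, -0.0, -1.0]]
wrist_force: [-0.2, -0.6, 0.0]
gripper_width: 0.003
gripper_force: 0.0
```

Run:
```python
from station import *
import cv2
s=sense();print(s["tcp_pos"],s["ee_rot"],s["wrist_force"],s["gripper_width"])
c=capture("side")["pixels"];cv2.imwrite("pics/s2.png",cv2.resize(c[190:370,300:500],None,fx=3,fy=3))
```

```text
[ 0.51928592 -0.26197786  0.06679437] [[-2.27823688e-05 -9.99999881e-01  4.86304840e-04]
 [-9.99999999e-01  2.27679726e-05 -2.96086994e-05]
 [ 2.95976237e-05 -4.86305514e-04 -9.99999881e-01]] [-0.20973896 -0.60630393  0.04676959] 0.0032121393675987506
```

View pics/s2.png

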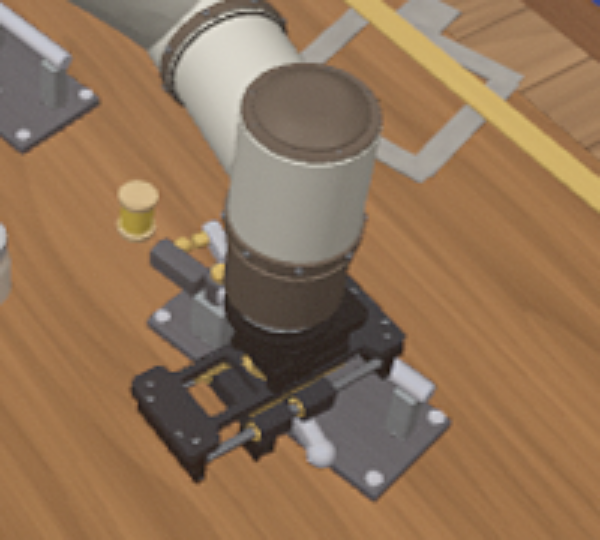

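The side crop shows the closed fingers just before the blade, the body well clear of the bar, and the spool and jar clear. Now I press slowly.

Emit:
arm_command([
  [0,0,0,0,-0.3,0,1],
  [0,0,0,0,-0.6,0,1],
  [0,0,0,0,-0.9,0,1],
  [0,0,0,0,-1.2,0,1],
  [0,0,0,0,-1.5,0,1],
  [0,0,0,0,-1.8,0,1],
  [0,0,0,0,-2.0,0,1],
  [0,0,0,0,-2.0,0,1],
])

```text
time_s: 3.2
tcp_pos: [0.5388, -0.2621, 0.0663]
ee_rot: [[-0.0, -1.0, -0.001], [-1.0, 0.0, 0.0], [-0.0, 0.001, -1.0]]
wrist_force: [-2.7, -2.2, 0.4]
gripper_width: 0.006
gripper_force: 1.2
```

Emit:
arm_command([
  [0,0,0,0,-0.3,0,1],
  [0,0,0,0,-0.6,0,1],
  [0,0,0,0,-0.9,0,1],
  [0,0,0,0,-1.2,0,1],
  [0,0,0,0,-1.5,0,1],
  [0,0,0,0,-1.8,0,1],
  [0,0,0,0,-2.0,0,1],
  [0,0,0,0,-2.0,0,1],
])

```text
time_s: 3.87
tcp_pos: [0.559, -0.2623, 0.0664]
ee_rot: [[0.0, -1.0, -0.001], [-1.0, -0.0, -0.0], [0.0, 0.001, -1.0]]
wrist_force: [-5.3, -3.0, 1.4]
gripper_width: 0.004
gripper_force: 2.3
```

Emit:
arm_command([
  [0,0,0,0,-0.2,0,1],
  [0,0,0,0,-0.4,0,1],
  [0,0,0,0,-0.6,0,1],
  [0,0,0,0,-0.8,0,1],
  [0,0,0,0,-1.0,0,1],
  [0,0,0,0,-1.2,0,1],
  [0,0,0,0,-1.2,0,1],
  [0,0,0,0,-1.2,0,1],
])

```text
time_s: 4.53
tcp_pos: [0.5702, -0.262, 0.0663]
ee_rot: [[0.0, -1.0, -0.002], [-1.0, -0.0, 0.0], [-0.0, 0.002, -1.0]]
wrist_force: [-4.6, -2.8, 0.4]
gripper_width: 0.009
gripper_force: 2.8
```

Emit:
arm_command([
  [0,0,0,0,-0.1,0,1],
  [0,0,0,0,-0.2,0,1],
  [0,0,0,0,-0.2,0,1],
  [0,0,0,0,-0.2,0,1],
])

```text
time_s: 4.87
tcp_pos: [0.572, -0.2619, 0.0663]
ee_rot: [[0.0, -1.0, -0.003], [-1.0, -0.0, 0.0], [-0.0, 0.003, -1.0]]
wrist_force: [-6.4, -2.1, 1.4]
gripper_width: 0.007
gripper_force: 2.9
```

Emit:
arm_command([
  [0,0,0,0,-0.1,0,1],
  [0,0,0,0,-0.1,0,1],
  [0,0,0,0,-0.1,0,1],
])

```text
time_s: 5.12
tcp_pos: [0.5729, -0.2618, 0.0663]
ee_rot: [[0.0, -1.0, -0.003], [-1.0, -0.0, 0.001], [-0.001, 0.003, -1.0]]
wrist_force: [-5.5, -2.2, 1.2]
gripper_width: 0.006
gripper_force: 3.0
```

Emit:
arm_command([
  [0,0,0,0,-0.1,0,1],
  [0,0,0,0,-0.1,0,1],
  [0,0,0,0,-0.1,0,1],
])

```text
time_s: 5.37
tcp_pos: [0.5739, -0.2617, 0.0663]
ee_rot: [[0.0, -1.0, -0.003], [-1.0, -0.0, 0.001], [-0.001, 0.003, -1.0]]
wrist_force: [-6.5, -0.9, 1.6]
gripper_width: 0.003
gripper_force: 3.0
```

Emit:
arm_command([
  [0,0,0,0,-0.1,0,1],
  [0,0,0,0,-0.1,0,1],
  [0,0,0,0,-0.1,0,1],
])

```text
time_s: 5.62
tcp_pos: [0.5748, -0.2616, 0.0663]
ee_rot: [[0.0, -1.0, -0.003], [-1.0, -0.0, 0.001], [-0.001, 0.003, -1.0]]
wrist_force: [-6.0, -2.1, 1.3]
gripper_width: 0.007
gripper_force: 3.1
```

Emit:
arm_command([
  [0,0,0,0,-0.1,0,1],
  [0,0,0,0,-0.1,0,1],
  [0,0,0,0,-0.1,0,1],
])

```text
time_s: 5.87
tcp_pos: [0.5758, -0.2616, 0.0663]
ee_rot: [[0.0, -1.0, -0.003], [-1.0, -0.0, 0.001], [-0.001, 0.003, -1.0]]
wrist_force: [-5.6, -0.3, 1.4]
gripper_width: 0.008
gripper_force: 3.1
```

Emit:
arm_command([
  [0,0,0,0,-0.1,0,1],
  [0,0,0,0,-0.1,0,1],
  [0,0,0,0,-0.1,0,1],
])

```text
time_s: 6.12
tcp_pos: [0.5767, -0.2615, 0.0663]
ee_rot: [[0.0, -1.0, -0.003], [-1.0, -0.0, 0.001], [-0.001, 0.003, -1.0]]
wrist_force: [-6.1, -0.4, 2.2]
gripper_width: 0.007
gripper_force: 3.2
```

Emit:
arm_command([
  [0,0,0,0,-0.1,0,1],
  [0,0,0,0,-0.1,0,1],
  [0,0,0,0,-0.1,0,1],
])

```text
time_s: 6.37
tcp_pos: [0.5776, -0.2614, 0.0663]
ee_rot: [[0.0, -1.0, -0.004], [-1.0, -0.0, 0.001], [-0.001, 0.004, -1.0]]
wrist_force: [-5.3, -0.2, 2.2]
gripper_width: 0.006
gripper_force: 3.2
```

Emit:
arm_command([
  [0,0,0,0,-0.1,0,1],
  [0,0,0,0,-0.1,0,1],
  [0,0,0,0,-0.1,0,1],
])

```text
time_s: 6.62
tcp_pos: [0.5785, -0.2613, 0.0662]
ee_rot: [[0.0, -1.0, -0.004], [-1.0, -0.0, 0.001], [-0.001, 0.004, -1.0]]
wrist_force: [-6.7, 1.0, 2.1]
gripper_width: 0.005
gripper_force: 3.3
```

Run:
```python
from station import *
import cv2
from h import proj
import pickle
c=capture("side");print(proj(c,[[.5735+.17*.218,-.138-.17*.976,.075]]));cv2.imwrite("pics/s3.png",cv2.resize(c["pixels"][270:370,350:470],None,fx=5,fy=5,interpolation=cv2.INTER_CUBIC))
```

```text
[[430.28140285 327.52985677]]
```

View pics/s3.png

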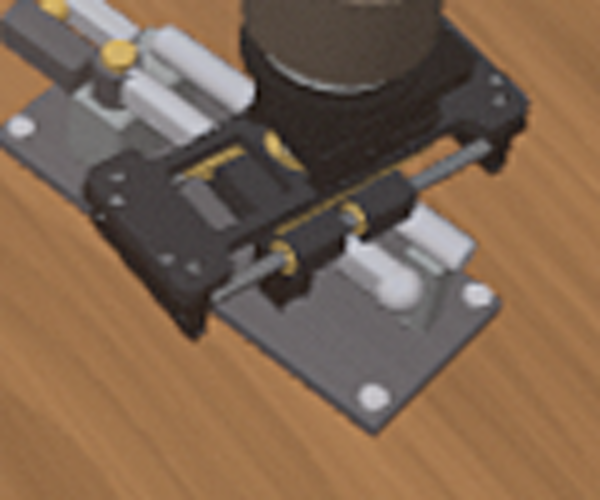

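The ball is at crop (399,288), i.e. image (429.7,327.4), against (430.3,327.5) predicted at the stop, so only a millimetre or so remains. I continue in small steps, watching the force.

Emit:
arm_command([
  [0,0,0,0,-0.1,0,1],
  [0,0,0,0,-0.1,0,1],
  [0,0,0,0,-0.1,0,1],
])

```text
time_s: 6.92
tcp_pos: [0.5795, -0.2612, 0.0662]
ee_rot: [[0.0, -1.0, -0.004], [-1.0, -0.0, 0.001], [-0.001, 0.004, -1.0]]
wrist_force: [-6.0, 0.9, 2.6]
gripper_width: 0.005
gripper_force: 3.3
```

Emit:
arm_command([
  [0,0,0,0,-0.1,0,1],
  [0,0,0,0,-0.1,0,1],
  [0,0,0,0,-0.1,0,1],
])

```text
time_s: 7.17
tcp_pos: [0.5803, -0.2611, 0.0662]
ee_rot: [[0.0, -1.0, -0.004], [-1.0, -0.0, 0.002], [-0.002, 0.004, -1.0]]
wrist_force: [-7.3, 1.1, 2.5]
gripper_width: 0.004
gripper_force: 3.4
```

Emit:
arm_command([
  [0,0,0,0,-0.1,0,1],
  [0,0,0,0,-0.1,0,1],
  [0,0,0,0,-0.1,0,1],
])

```text
time_s: 7.42
tcp_pos: [0.5805, -0.261, 0.0661]
ee_rot: [[0.0, -1.0, -0.006], [-1.0, -0.0, 0.002], [-0.002, 0.006, -1.0]]
wrist_force: [-8.6, 1.7, 4.1]
gripper_width: 0.006
gripper_force: 4.3
```

Emit:
arm_command([
  [0,0,0,0,-0.1,0,1],
  [0,0,0,0,-0.1,0,1],
  [0,0,0,0,-0.1,0,1],
])

```text
time_s: 7.67
tcp_pos: [0.5806, -0.261, 0.0661]
ee_rot: [[-0.0, -1.0, -0.008], [-1.0, 0.0, 0.002], [-0.002, 0.008, -1.0]]
wrist_force: [-9.8, 1.5, 5.1]
gripper_width: 0.004
gripper_force: 5.2
```

The stop is reached: x stalls at 0.5805 while the force rises to about 10 N. Now I hold for about 1.6 s.

Emit:
arm_command([
  [0,0,0,0,0,0,1],
  [0,0,0,0,0,0,1],
  [0,0,0,0,0,0,1],
  [0,0,0,0,0,0,1],
  [0,0,0,0,0,0,1],
  [0,0,0,0,0,0,1],
  [0,0,0,0,0,0,1],
  [0,0,0,0,0,0,1],
])

```text
time_s: 8.33
tcp_pos: [0.5806, -0.261, 0.0661]
ee_rot: [[-0.0, -1.0, -0.008], [-1.0, 0.0, 0.002], [-0.002, 0.008, -1.0]]
wrist_force: [-10.0, 0.9, 4.4]
gripper_width: 0.007
gripper_force: 5.2
```

Emit:
arm_command([
  [0,0,0,0,0,0,1],
  [0,0,0,0,0,0,1],
  [0,0,0,0,0,0,1],
  [0,0,0,0,0,0,1],
  [0,0,0,0,0,0,1],
  [0,0,0,0,0,0,1],
  [0,0,0,0,0,0,1],
  [0,0,0,0,0,0,1],
])

```text
time_s: 9.0
tcp_pos: [0.5806, -0.261, 0.0661]
ee_rot: [[-0.0, -1.0, -0.008], [-1.0, 0.0, 0.002], [-0.002, 0.008, -1.0]]
wrist_force: [-9.3, 1.9, 4.3]
gripper_width: 0.002
gripper_force: 5.2
```

Emit:
arm_command([
  [0,0,0,0,0,0,1],
  [0,0,0,0,0,0,1],
  [0,0,0,0,0,0,1],
  [0,0,0,0,0,0,1],
])

```text
time_s: 9.33
tcp_pos: [0.5807, -0.261, 0.0662]
ee_rot: [[-0.0, -1.0, -0.008], [-1.0, 0.0, 0.002], [-0.002, 0.008, -1.0]]
wrist_force: [-9.6, 1.5, 5.4]
gripper_width: 0.002
gripper_force: 5.2
```

Held 1.66 s. Now I ease back at about 24 mm/s.

Emit:
arm_command([
  [0,0,0,0,0.2,0,1],
  [0,0,0,0,0.4,0,1],
  [0,0,0,0,0.6,0,1],
  [0,0,0,0,0.8,0,1],
  [0,0,0,0,1.0,0,1],
  [0,0,0,0,1.2,0,1],
  [0,0,0,0,1.4,0,1],
  [0,0,0,0,1.6,0,1],
])

```text
time_s: 10.0
tcp_pos: [0.5671, -0.2621, 0.0664]
ee_rot: [[0.0, -1.0, -0.002], [-1.0, -0.0, 0.0], [-0.0, 0.002, -1.0]]
wrist_force: [-5.2, -4.0, 0.7]
gripper_width: 0.006
gripper_force: 2.7
```

Emit:
arm_command([
  [0,0,0,0,0.2,0,1],
  [0,0,0,0,0.4,0,1],
  [0,0,0,0,0.6,0,1],
  [0,0,0,0,0.8,0,1],
  [0,0,0,0,1.0,0,1],
  [0,0,0,0,1.2,0,1],
  [0,0,0,0,1.4,0,1],
  [0,0,0,0,1.6,0,1],
])

```text
time_s: 10.67
tcp_pos: [0.5519, -0.262, 0.0665]
ee_rot: [[-0.0, -1.0, -0.0], [-1.0, 0.0, 0.0], [-0.0, 0.0, -1.0]]
wrist_force: [-2.7, -2.8, 0.5]
gripper_width: 0.008
gripper_force: 1.7
```

Emit:
arm_command([
  [0,0,0,0,0.2,0,1],
  [0,0,0,0,0.4,0,1],
  [0,0,0,0,0.6,0,1],
  [0,0,0,0,0.8,0,1],
  [0,0,0,0,1.0,0,1],
  [0,0,0,0,1.2,0,1],
  [0,0,0,0,1.4,0,1],
  [0,0,0,0,1.5,0,1],
])

```text
time_s: 11.33
tcp_pos: [0.5371, -0.2617, 0.0667]
ee_rot: [[0.0, -1.0, 0.001], [-1.0, -0.0, 0.0], [-0.0, -0.001, -1.0]]
wrist_force: [-1.9, 1.5, 0.1]
gripper_width: 0.001
gripper_force: 1.1
```

Emit:
arm_command([
  [0,0,0,0,0.1,0,1],
  [0,0,0,0,0.2,0,1],
  [0,0,0,0,0.3,0,1],
  [0,0,0,0,0.4,0,1],
  [0,0,0,0,0.5,0,1],
  [0,0,0,0,0.6,0,1],
  [0,0,0,0,0.7,0,1],
  [0,0,0,0,0.8,0,1],
])

```text
time_s: 12.0
tcp_pos: [0.5296, -0.2623, 0.0668]
ee_rot: [[0.0, -1.0, 0.002], [-1.0, -0.0, -0.001], [0.001, -0.002, -1.0]]
wrist_force: [-0.7, 0.1, 0.6]
gripper_width: 0.003
gripper_force: 0.0
```

The lever is back at rest and contact is lost. I withdraw further and lift clear.

Emit:
arm_command([
  [0,0,0,0,0.3,0,1],
  [0,0,0,0,0.8,0,1],
  [0,0,0,0,1.5,0,1],
  [0,0,0,0,2.3,0,1],
  [0,0,0,0,3.2,0,1],
  [0,0,0,0,4.0,0,1],
  [0,0,0,0,4.0,0,1],
  [0,0,0,0,4.0,0,1],
])

```text
time_s: 12.67
tcp_pos: [0.4885, -0.2621, 0.0668]
ee_rot: [[-0.0, -1.0, 0.0], [-1.0, 0.0, -0.0], [0.0, -0.0, -1.0]]
wrist_force: [0.4, 0.3, -0.3]
gripper_width: 0.007
gripper_force: 0.0
```

Emit:
arm_command([
  [0,0,0,0,0,-2,1],
  [0,0,0,0,0,-5,1],
  [0,0,0,0,0,-8,1],
  [0,0,0,0,0,-11,1],
  [0,0,0,0,0,-13,1],
  [0,0,0,0,0,-15,1],
  [0,0,0,0,0,-15,1],
  [0,0,0,0,0,-15,1],
])

```text
time_s: 13.33
tcp_pos: [0.4898, -0.262, 0.2177]
ee_rot: [[0.0, -1.0, 0.003], [-1.0, -0.0, -0.001], [0.001, -0.003, -1.0]]
wrist_force: [0.1, 0.2, -1.1]
gripper_width: 0.005
gripper_force: 0.0
```

Run:
```python
from station import *
import cv2
c=capture("side");cv2.imwrite("pics/s4.png",c["pixels"])
```

```text
(no output)
```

View pics/s4.png

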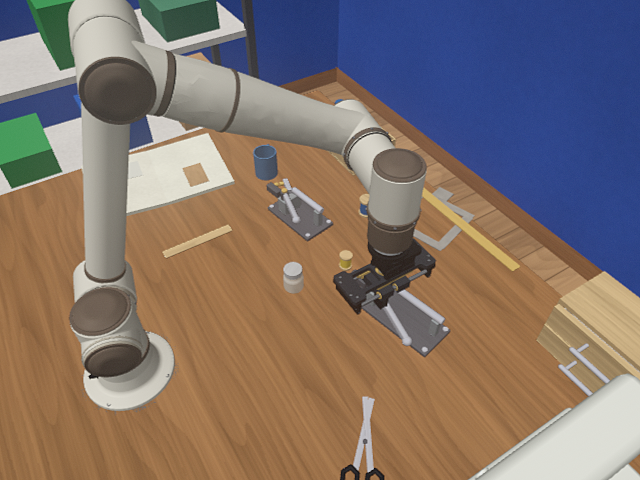

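The lever is back at rest with its ball at (406,342), as at the start. The spool (346,260), jar (293,277) and the other things in view have not moved, and the arm is clear.

```bash
python3 -c "
from station import *
print(finish_job())"
```

```text
the job is handed in; nothing more can be done
None
```

I pressed the long lever to its stop (about 10 N at the wrist), held it there about 1.7 s and eased it back to rest; the fingers stayed clear of the bar, nothing else in view moved, and the job is handed in.

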